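# Change the discs of the washroom water filter

## Task

Change the disc rings of the water filter on the washroom counter: swing the locking handle open over its cam until its arm is well clear of the spine, lift the worn ring off the spine and leave it in the white tray, then slide every new ring lying on the counter (two or three of them) down over the spine. When all are on, swing the handle back over the cam until it drops fully into its low notch, and only then turn the selector clockwise, click by click, to the sixth of its seven marks. Leave the other things on the counter where they are.

Things in the scene. Friction and masses are not known exactly. Their poses are not given: they have to be found in the camera images.
- filter: fixed filter console, a grey slab 150 (x) x 330 (y) x 30 high with rounded edges; origin at the centre of its underside on the counter, z up. In its own frame: steel spine at y = +30, latch post at y = +115, selector dial at y = -120, all at x = 0. A white seat disc (68 across) round the spine's foot tops out 34 above the counter; rings rest on it and stack.
- spine_top (a point): top of the upright steel spine, 86 above the counter; the spine is 24 in diameter (2.5 radial play in a ring's bore), its top 6 tapered to 14, standing 52 above the seat
- latch_post (a point): on the vertical axis of the locking handle, 99 above the counter (mid-height of the handle bar when locked)
- latch_grip (a point): point in the black handle bar, 65 out from the post axis, at the middle of its width and height; the bar is 14 wide, 22 high, straight, runs radially from 19 to 85 out from the axis, and stands free 58 above the console when locked. A flat steel arm (10 thick, with a 38 disc at its end, 85 from the axis) points the opposite way and covers the spine when locked. Turning needs about 2 to 5 N at this point.
- latch (a joint): angle of the handle in rad, anticlockwise from above: 0 locked in the low notch (bar along the console's +y, arm over the spine), rising to the crest at 0.93 where handle and arm stand 17 mm higher, then falling to an open stop at 1.55 (4 mm higher than locked; bar towards the console's -x). Range 0 to 1.55. Weighted down (about 7 N), so it slides off the crest to either side.
- dial_grip (a point): on the vertical axis of the black selector knob, 60 above the counter, at the height to grip its bar; the bar is 14 wide, 50 long, from 42 to 72 above the counter, over a disc 56 across. A white line from the axis to one end of the bar is the pointer.
- dial (a joint): angle of the selector in rad, growing clockwise from above: 0 at the first mark (pointer along the console's +y), a click every 0.5236 rad (30 degrees), so the fourth mark is along the console's +x, the sixth mark at 2.618 and the seventh at 3.142 along its -y. It clicks into the nearest mark when released; peak torque about 0.07 N m.
- worn_mid (a point): the worn ring, sitting on the spine at the start: grey plastic ring, outside diameter 54, bore 29, 16 high, 45 g; the point is its centre, 8 above its underside
- ring_a_mid (a point): a new ring: grey plastic ring, outside diameter 54, bore 29, 16 high, 45 g, lying flat on the counter at the start; the point is its centre, 8 above its underside (may be absent)
- ring_b_mid (a point): a new ring: grey plastic ring, outside diameter 54, bore 29, 16 high, 45 g, lying flat on the counter at the start; the point is its centre, 8 above its underside (may be absent)
- ring_c_mid (a point): a new ring: grey plastic ring, outside diameter 54, bore 29, 16 high, 45 g, lying flat on the counter at the start; the point is its centre, 8 above its underside (may be absent)
- tray: white open tray, fixed, 150 (x) x 140 (y) x 35 high, wall and floor 4 to 5; origin at the centre of its underside
- jar: bystander, to be left alone: low white jar with a metal lid, 38 across, 32 high; origin at the centre of its underside
- soap: bystander, to be left alone: white bar of soap, 50 x 75 x 24 high; origin at the centre of its underside
- cup: bystander, to be left alone: white ceramic cup, 74 across, 85 high; origin at the centre of its underside
- cream: bystander, to be left alone: amber jar, 60 across, 50 high; origin at the centre of its underside
There are look-alikes about, which are no part of the job. Leave any purple look-alike of the tray alone. What is shaped like the part that bears worn_mid but green is not meant.

How it is judged:
By the outcome, as a careful person would: the job done as asked, in the order asked, and still so for the second after the job is handed in, with the robot touching nothing.
Of ring_a, ring_b, ring_c only 2 to 3 are there at a start; the rules pass over those that are not, and their reading is None.
At some moment in a run one of ring_a, ring_b, ring_c may be knocked a few centimetres aside while the robot is not near it.
Once in a run the grip may slacken for a moment while it holds something.
It also fails if it takes over 208 s, if anything falls off the work surface, if the arm or the gripper's body presses on something with over 40 N, if the wrist force passes 120 N, or if a joint passes its speed limit or range.

## Robot

A 6-joint arm with a two-finger parallel gripper is mounted at the origin on the work surface. World frame = base frame: x ahead of the robot, y to its left, z up, the work surface at z = 0. Lengths are in mm, angles in rad, forces in N, time in s.
With the tool pointing down it reaches from about 350 to 975 mm from the base axis. Payload 7.1 kg.
Tool frame: the origin (TCP) lies at the very end of the fingers, on their centre line; the grasp point (between the pads) lies 19 mm behind it (ctrl.grasp_offset is the distance from the TCP to the grasp point, in mm); z points along the fingers, y is the line along which they close (so a half turn about z gives the same grasp; the last joint's range is limited). The gripper opens to 88 mm and grips with 3 to 60 N. Pads are 20 mm wide; open, the fingers measure 115 mm over their backs; the gripper's body (75 mm by 178 mm) begins 61 mm behind the grasp point.
Start: joints at [-1.277, 0.423, 1.63, -0, 1.089, -0.019], TCP at [192.345, -594.649, 182.975] pointing down, gripper open.
Joint ranges: [-3, 3], [-0.9, 2.11], [0.09, 2.58], [-1.31, 4.45], [0.11, 2.69], [-2.54, 2.54]. Speed limits (rad/s): [2.39, 2.39, 3.01, 3.14, 3.14, 3.14].

## Interface

Orientations are given as a rotation vector (axis times angle).
In Python, from workcell import ctrl, viewer, ticket, models gives the robot as it stands.
- The arm moves only by the tool play_rows, never from a script. Its arguments are lists of equal length, an entry for each row: "dp": the shift along the world's x, y, z in mm, a list of three; "yaw": the turn about the world's z in degrees. In form: {"dp": [[tx, ty, tz], ...], "yaw": [yaw, ...]}. A call has 1 to 8 rows; each row shifts and turns the commanded pose from where the row before left it; what a row does not reach is not made up. A row lasts 1/12 s, in which the tool goes at most 41.7 mm and 7.16 degrees, less where a joint would pass 70% of its speed; a pose out of reach is approached as far as the arm can. A call is refused whole if a number of a shift passes 41.7 or a number of a turn 7.16, either way. A call with a gripper value outside its range is refused whole. "gripper" is the closure, from 0 (fully open) to 1 (shut), set as the call begins (left out, the last holds). The fingers move at their own pace and stop on an object; the grip force is fixed at half the most. Time passes only in rows, so rows that do not move let the fingers close. It gives the time, the measured TCP pose, the force, the opening and the grip force at its end, in the units of the state.
- ctrl.get_obs(): the state, without advancing time (a new reading comes with each control period).
- viewer.get_image(name): name is "side" or "top" or "wrist"; returns a dict with "pixels" (384x512x3 uint8, red, green, blue), "range_z" (384x512 float32, mm along the optical axis (not along the pixel's ray), 0 where there is no reading), "fx", "fy", "cx", "cy" (pixels), "T" (4x4, takes a point from camera to world coordinates); the wrist camera has in their place "hand_eye" (4x4, takes a point from camera to tool coordinates, whose origin is the TCP and whose axes are the flange's). Camera axes: x right, y up, looking along -z (the intrinsics and any distortion apply to the point x, -y, -z); pixel columns grow to the right and rows downward; lengths in mm; the calibration is good to about 2 mm. A picture is of the moment at which its call begins: read the wrist's pose just before it.
- ticket.close_job(): hands the job in; it is judged then, once.
Trained networks look in a picture, given as the dict that the camera call returned (one of the last four; its "shot" number tells which), for a name from the list of things; names that differ only in an ending like _2 or _b are one class to them, and where a whole thing is asked for, a point or a joint stands for the part that bears it (a point fixed in the world has none). Each returns a list of dicts, best first, with "conf" (0 to 1); they miss things now and then, are a little off and sometimes report something else, mostly with a low value. They report only what shows in the picture. A call takes as long as a camera call. They do not tell look-alikes from the thing itself.
- models.look_for(picture, name): "bbox" ([centre column, centre row, width, height] in pixels, round what is visible of it).
- models.landmark_of(picture, name): "location" ([column, row] in pixels: a listed point, or the origin of a listed thing).
The state is a dict: "t": time; "qpos": joint angles; "qvel": joint speeds; "joint_torque": joint torques, N m; "ee_pos": TCP position; "orientation": TCP orientation; "ft_force": force on the tool from outside, world axes, zero at the start; "moment": the same for the moment, N m; "width": finger opening in mm; "grasp_force": force on a finger pad.
Only numpy, scipy, OpenCV 4.12 (cv2) and the standard library are available. Lean on these libraries where they do the work, as an engineer would, in place of code of your own. Each camera call takes 0.05 s, during which the arm holds its last target. There are 200 camera calls.

## Working session

There is one attempt and no reset: what is moved stays moved. The work goes in short steps, Python scripts to look and compute and a tool call to move; the robot and the scene stay as the last step left them, time stands still between calls to the robot, and variables do not carry over. Pictures are saved under pics/ and viewed, at most 14 in all, crops included, and the job is handed in when it is done.

Besides the shell and the picture viewer there is one more tool, called after ">>>" as name([rows], argument=value, ...), one row to a line, values as JSON. play_rows: Moves the arm, as the interface text tells. Its arguments: {"type":"object","properties":{"dp":{"type":"array"},"yaw":{"type":"array"},"gripper":{"type":"number"}},"required":["dp","yaw"]}

```bash
mkdir -p pics
cat > h.py <<'E'
import numpy as np, cv2
from workcell import ctrl, viewer, ticket, models
from scipy.spatial.transform import Rotation as R
def tcpT():
    o=ctrl.get_obs(); T=np.eye(4); T[:3,:3]=R.from_rotvec(o['orientation']).as_matrix(); T[:3,3]=o['ee_pos']; return T
def shot(n):
    W=tcpT() if n=='wrist' else None
    im=viewer.get_image(n)
    im['W']=(W@np.array(im['hand_eye'])) if n=='wrist' else np.array(im['T'])
    return im
def px(im,u,v,z):
    "pixel to world at plane height z"
    d=np.array([(u-im['cx'])/im['fx'],-(v-im['cy'])/im['fy'],-1.]); d=im['W'][:3,:3]@d; o=im['W'][:3,3]
    return o+d*(z-o[2])/d[2]
def cloud(im):
    v,u=np.mgrid[0:384,0:512]; r=im['range_z']
    P=np.stack([(u-im['cx'])/im['fx']*r,-(v-im['cy'])/im['fy']*r,-r,np.ones_like(r)],-1)@im['W'].T
    P=P[...,:3]; P[r==0]=np.nan; return P
def save(im,f,crop=None,s=1):
    p=im['pixels'][...,::-1]
    if crop: a,b,c,d=crop; p=p[b:d,a:c]
    cv2.imwrite(f,cv2.resize(p,None,fx=s,fy=s,interpolation=cv2.INTER_CUBIC))
E
python3 - <<'E'
from h import *
for n in ['top','side']:
    im=shot(n); save(im,f'pics/{n}0.png',s=1.5); P=cloud(im)
    print(n,{k:im[k] for k in im if k not in('pixels','range_z','W')})
    for nm in ['filter','spine_top','latch_post','latch_grip','dial_grip','worn_mid','ring_a_mid','tray','jar','soap','cup','cream']:
        for d in models.landmark_of(im,nm)[:5]:
            u,v=d['location']; print(nm,round(d['conf'],2),np.round([u,v]),P[int(v)%384,int(u)%512].round())
E
```

```text
top {'fx': 382.87827635432194, 'fy': 382.87827635432194, 'cx': 261.64900258125954, 'cy': 191.45673435043696, 'T': array([[-2.49808256e-02,  9.93435576e-01, -1.11632047e-01,
         4.02123790e+02],
       [-9.99687719e-01, -2.47519929e-02,  3.43552056e-03,
        -5.13004123e+00],
       [ 6.49852703e-04,  1.11683009e-01,  9.93743671e-01,
         1.11317174e+03],
       [ 0.00000000e+00,  0.00000000e+00,  0.00000000e+00,
         1.00000000e+00]]), 'shot': 1}
filter 0.68 [264. 161.] [610. -15.  51.]
spine_top 0.7 [257. 158.] [607.   2.  98.]
latch_post 0.59 [226. 158.] [606.  86. 115.]
latch_grip 0.73 [200. 157.] [637. 173.   2.]
dial_grip 0.69 [308. 153.] [ 623. -137.   71.]
worn_mid 0.69 [255. 115.] [752.   8.  17.]
worn_mid 0.52 [256. 160.] [602.   7.  97.]
worn_mid 0.18 [309. 150.] [ 631. -140.   72.]
ring_a_mid 0.67 [175. 230.] [421. 247.  -0.]
tray 0.91 [373. 200.] [ 497. -333.    2.]
tray 0.59 [385. 278.] [ 270. -351.    4.]
tray 0.45 [265. 226.] [429. -13.  -0.]
jar 0.59 [217. 235.] [404. 120.  31.]
jar 0.28 [256. 159.] [606.   4. 102.]
soap 0.82 [312. 233.] [ 403. -146.  
[... 657 characters left out ...]
] [585.  11.  34.]
spine_top 0.89 [231. 175.] [604.  13. 100.]
latch_post 0.6 [208. 188.] [603. 112. 109.]
latch_grip 0.8 [195. 198.] [600. 170. 111.]
latch_grip 0.61 [265. 247.] [388. 134.  31.]
dial_grip 0.68 [257. 162.] [ 621. -135.   71.]
worn_mid 0.73 [197. 180.] [778.  -6.   2.]
worn_mid 0.51 [229. 188.] [614.  18.  55.]
ring_a_mid 0.6 [226. 272.] [431. 238.  -1.]
ring_a_mid 0.54 [230. 188.] [610.  18.  53.]
tray 0.65 [383. 186.] [ 265. -353.    5.]
tray 0.57 [322. 165.] [ 486. -346.    4.]
jar 0.53 [237. 193.] [590.   5.  40.]
jar 0.48 [263. 250.] [391. 138.  25.]
soap 0.82 [312. 201.] [ 397. -120.   21.]
cup 0.82 [140. 260.] [608. 358.  29.]
cream 0.66 [280. 156.] [ 635. -288.   17.]
```

View pics/top0.png

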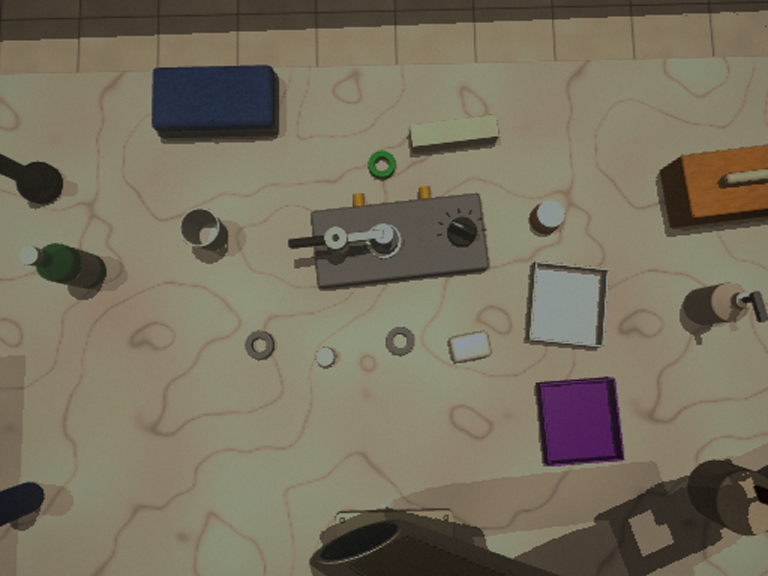

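View pics/side0.png

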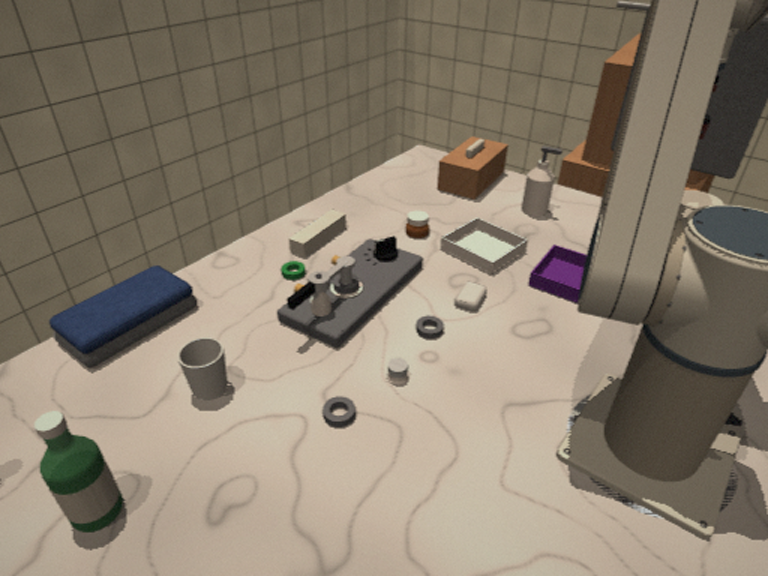

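Top view (1.5x pixels): the console is centred near (400,240), with the handle pointing left. Two grey rings lie on the counter at (260,345) and (400,341). The ring at (381,165) is green, so it is a look-alike. The white tray at (567,305) is the right one and the purple tray at (578,421) is not. The worn ring sits on the spine under the arm at (383,240). Next I'll measure precise poses and confirm with a crop.

```bash
cat >> h.py <<'E'
def rects(P,m,minarea=40):
    n,l,s,c=cv2.connectedComponentsWithStats(m.astype(np.uint8))
    for i in range(1,n):
        if s[i,4]<minarea: continue
        q=P[l==i]; r=cv2.minAreaRect(q[:,:2].astype(np.float32))
        print('c',np.round(r[0],1),'sz',np.round(r[1],1),'ang',round(r[2],2),'z',np.nanmedian(q[:,2]).round(1),'n',s[i,4],'px',c[i].round())
E
python3 - <<'E'
from h import *
for n in ['top','side']:
    im=shot(n); P=cloud(im); z=P[...,2]; x,y=P[...,0],P[...,1]
    reg=(x>300)&(x<850)&(y>-450)&(y<450)
    print(n,'slab');rects(P,reg&(z>25)&(z<36)&(abs(y-0)<220)&(x>520)&(x<700),300)
    print('low 9-20');rects(P,reg&(z>10)&(z<22),30)
    print('high>88');rects(P,reg&(z>88)&(z<125)&(x>500)&(x<720)&(abs(y)<220))
    print('dial');rects(P,reg&(z>60)&(z<80)&(x>560)&(x<680)&(y<-80)&(y>-200))
    print('tray');rects(P,(z>28)&(z<42)&(y<-240)&(y>-450)&(x>380)&(x<620))
    save(im,f'pics/{n}1.png',(150,90,420,270) if n=='top' else (170,130,330,300),2.9 if n=='top' else 3.5)
E
```

```text
top slab
c [623.8 -22.5] sz [164.7 330.1] ang 4.93 z 30.6 n 4751 px [267. 160.]
low 9-20
c [837.6 257.9] sz [11.7 96. ] ang 7.05 z 16.9 n 53 px [169.  89.]
c [837.1 399.5] sz [94.   5.6] ang 88.62 z 17.9 n 56 px [122.  90.]
c [ 802.9 -122.4] sz [  3.9 140.8] ang 4.74 z 16.6 n 65 px [297.  98.]
c [770.6   7.3] sz [51.9 52.7] ang 32.77 z 16.9 n 190 px [254. 109.]
c [ 646.3 -298.9] sz [58.4 32.4] ang 40.23 z 18.5 n 48 px [359. 149.]
c [648.1 356.3] sz [22.4 52.1] ang 54.88 z 17.6 n 43 px [134. 152.]
c [ 487. -407.] sz [  4.9 120.1] ang 83.25 z 14.9 n 60 px [400. 201.]
c [423.8 -19.5] sz [52.3 50.4] ang 43.75 z 16.1 n 196 px [266. 227.]
c [422.7 248.2] sz [52.2 51.1] ang 22.67 z 16.7 n 201 px [172. 229.]
c [ 423.3 -129.1] sz [23.1 52.4] ang 45.17 z 19.3 n 41 px [304. 227.]
high>88
c [606.8  81.6] sz [ 40.7 187.6] ang 3.48 z 106.6 n 618 px [229. 158.]
dial
c [ 627.2 -142. ] sz [50.  14.9] ang 64.96 z 71.9 n 101 px [309. 152.]
tray
c [ 485.  -339.6] sz [141.7 151.2] ang 82.78 z 34.4 n 359 px [380. 202.]
side slab
c [613.6 -21.3] sz [150.8 330.4] ang 4.96 z 30.1 n 2052 px [237. 194.]
low 9-
[... 514 characters left out ...]
3] sz [34.4  6.8] ang 1.93 z 16.0 n 33 px [358. 188.]
c [ 390.8 -139.3] sz [76.8 36.5] ang 60.94 z 17.4 n 90 px [314. 201.]
c [836.8 332.6] sz [235.1  16.1] ang 87.68 z 17.0 n 302 px [ 94. 222.]
c [421.2 -16.8] sz [52.7 50.1] ang 86.92 z 15.6 n 160 px [286. 217.]
c [389.3 132.7] sz [31.6 13.4] ang 30.97 z 16.9 n 31 px [265. 251.]
c [617.5 349.6] sz [60.  24.6] ang 68.58 z 15.7 n 79 px [141. 260.]
c [420.3 249.4] sz [52.1 52.9] ang 15.47 z 15.7 n 252 px [226. 273.]
high>88
c [604.9  83.8] sz [ 40.1 187.9] ang 6.02 z 101.3 n 476 px [213. 188.]
dial
c [ 624.2 -140. ] sz [49.8 16.7] ang 57.47 z 69.4 n 72 px [257. 161.]
tray
c [ 482.5 -339.1] sz [147.6 152. ] ang 83.13 z 32.7 n 267 px [323. 160.]
```

View pics/top1.png

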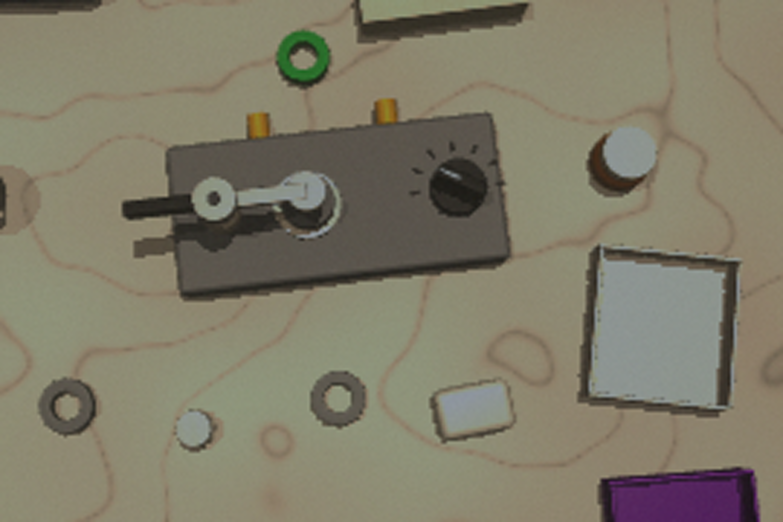

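Run:
```python
from h import *
T=tcpT(); print(T.round(3)); o=ctrl.get_obs(); print(o['t'],o['width'],o['ft_force'])
print(np.array(shot('wrist')['hand_eye']).round(2))
```

```text
[[ 9.51000e-01  3.08000e-01 -0.00000e+00  1.92348e+02]
 [ 3.08000e-01 -9.51000e-01  0.00000e+00 -5.94631e+02]
 [-0.00000e+00 -0.00000e+00 -1.00000e+00  1.82967e+02]
 [ 0.00000e+00  0.00000e+00  0.00000e+00  1.00000e+00]]
1.4 87.81094513262845 [ 0.48677507  0.48596533 -0.57059777]
[[   0.      0.96    0.27   73.6 ]
 [   1.     -0.     -0.     -0.33]
 [  -0.      0.27   -0.96 -202.05]
 [   0.      0.      0.      1.  ]]
```

>>> play_rows([
  [17,31.3,5],
  [17,31.3,5],
  [17,31.3,5],
  [17,31.3,5],
  [17,31.3,5],
  [17,31.3,5],
  [17,31.3,5],
  [17,31.3,5],
], yaw=[3.2,3.2,3.2,3.2,3.2,3.2,3.2,3.2])

```text
t: 2.12
ee_pos: [328.9, -342.7, 223.4]
orientation: [2.916, 1.168, 0.0]
ft_force: [1.0, -0.5, 0.2]
width: 87.9
grasp_force: 0.0
```

>>> play_rows([
  [17,31.3,5],
  [17,31.3,5],
  [17,31.3,5],
  [17,31.3,5],
  [17,31.3,5],
  [17,31.3,5],
  [17,31.3,5],
  [17,31.3,5],
], yaw=[3.2,3.2,3.2,3.2,3.2,3.2,3.2,3.2])

```text
t: 2.78
ee_pos: [464.9, -92.1, 263.5]
orientation: [2.584, 1.786, 0.001]
ft_force: [1.2, -1.4, -0.7]
width: 87.9
grasp_force: 0.0
```

>>> play_rows([
  [17,20,0],
  [17,20,0],
  [17,20,0],
  [17,20,0],
  [17,10,0],
  [17,0,0],
  [17,0,0],
  [0,0,0],
], yaw=[3.2,3.2,3.2,3.2,3.2,3.2,3.2,3.2])

```text
t: 3.45
ee_pos: [586.0, -3.4, 262.9]
orientation: [2.123, 2.314, 0.002]
ft_force: [-0.9, -0.5, -1.1]
width: 87.6
grasp_force: 0.0
```

Run:
```python
from h import *
im=shot('wrist'); save(im,'pics/w1.png',s=1.3); P=cloud(im); x,y,z=P[...,0],P[...,1],P[...,2]
T=tcpT();print('psi',np.degrees(np.arctan2(T[1,0],T[0,0])), T[:3,3])
print('slab');rects(P,(z>25)&(z<36)&(abs(y)<230)&(x>510)&(x<720),2000)
print('high');rects(P,(z>88)&(z<125)&(x>500)&(x<720)&(abs(y)<220),200)
print('ring');rects(P,(z>44)&(z<56)&(abs(x-612)<45)&(abs(y-8)<45),50)
print('dial');rects(P,(z>66)&(z<78)&(x<680)&(y<-80),50)
for nm in ['spine_top','latch_post','latch_grip','dial_grip','worn_mid']:
    for d in models.landmark_of(im,nm)[:3]:
        u,v=d['location']; h={'spine_top':86,'latch_post':99,'latch_grip':99,'dial_grip':60,'worn_mid':42}[nm]
        print(nm,round(d['conf'],2),np.round([u,v]),px(im,u,v,h).round(1))
```

```text
psi 95.09787415276355 [584.5445013   -3.56369784 262.68472987]
slab
c [629.  -23.7] sz [174.3 330.8] ang 4.98 z 30.3 n 19704 px [275. 158.]
high
c [607.4  80.8] sz [ 41.3 184.5] ang 4.05 z 109.2 n 3495 px [280.  93.]
ring
c [597.3   7.5] sz [48.5 17.8] ang 85.07 z 50.0 n 257 px [264. 148.]
c [634.6  15.8] sz [ 9.4 33.6] ang 34.27 z 50.2 n 110 px [292. 146.]
dial
c [ 627.1 -141.8] sz [50.3 14.5] ang 64.89 z 71.9 n 352 px [275. 261.]
latch_post 0.61 [279.  82.] [604.6  93.5  99. ]
latch_post 0.31 [280.  18.] [599.6 156.4  99. ]
latch_grip 0.87 [282.  17.] [600.9 157.4  99. ]
dial_grip 0.67 [280. 256.] [ 633.4 -138.9   60. ]
worn_mid 0.72 [274. 152.] [611.6   6.1  42. ]
worn_mid 0.57 [382. 155.] [758.9  14.7  42. ]
```

View pics/w1.png

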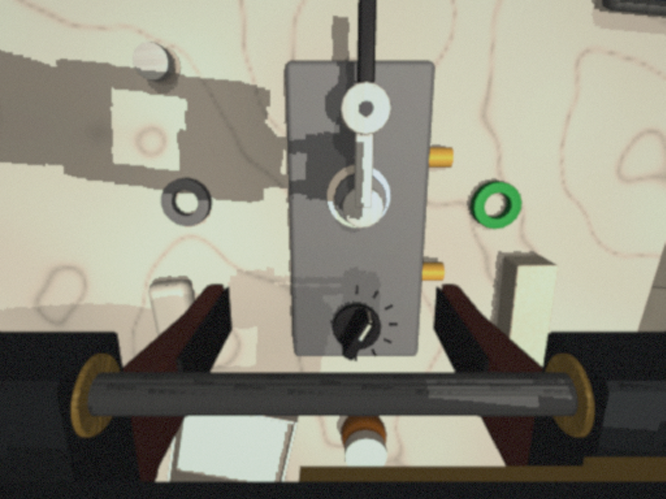

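The wrist view shows the handle bar pointing up at (367,40), the post at (366,106), the arm over the spine at (360,195) and the dial at (356,328). The poses agree with each other: yaw 5°, post about (604.5,93), spine about (612,8), dial about (626,-141). I'll straddle the handle bar and push it without clamping.

>>> play_rows([
  [3,32.2,0],
  [3,32.2,0],
  [3,32.2,0],
  [3,32.2,0],
  [2.5,32.2,0],
  [0,0,-20],
  [0,0,-20],
  [0,0,0],
], yaw=[0,0,0,0,0,0,0,0], gripper=0.6)

```text
t: 4.42
ee_pos: [595.1, 157.2, 219.5]
orientation: [-2.125, -2.309, 0.008]
ft_force: [-2.2, -0.9, -0.9]
width: 37.8
grasp_force: 0.0
```

>>> play_rows([
  [0,0,-20],
  [0,0,-20],
  [0,0,-20],
  [0,0,-20],
  [0,0,-20],
  [0,0,-20],
  [0,0,-18],
  [0,0,0],
], yaw=[0,0,0,0,0,0,0,0])

```text
t: 5.08
ee_pos: [595.7, 156.1, 82.6]
orientation: [-2.128, -2.307, 0.007]
ft_force: [-1.0, 0.0, 0.4]
width: 35.3
grasp_force: 0.0
```

>>> play_rows([
  [-6.6,-1.3,0],
  [-6.4,-2,0],
  [-6.2,-2.6,1],
  [-5.8,-3.2,2],
  [-5.5,-3.9,2],
  [-5.1,-4.4,2],
  [-4.5,-4.9,2],
  [-4.1,-5.3,2],
], yaw=[3,5,5,6,6,6,6,6])

```text
t: 5.75
ee_pos: [554.3, 129.3, 98.1]
orientation: [1.126, 2.931, 0.002]
ft_force: [0.7, -0.0, -0.5]
width: 35.3
grasp_force: 0.0
```

>>> play_rows([
  [-3.4,-5.8,0],
  [-2.8,-6,0],
  [-2.2,-6.4,0],
  [-1.5,-6.5,-2],
  [-0.8,-6.6,-2],
  [-0.2,-6.7,-2],
  [0.6,-5,-2],
  [0,0,0],
], yaw=[6.5,6.5,6.5,6.5,6.5,6.5,6,0])

```text
t: 6.42
ee_pos: [544.1, 85.6, 89.5]
orientation: [-0.078, 3.139, 0.0]
ft_force: [0.4, -0.1, -0.6]
width: 35.3
grasp_force: 0.0
```

Run:
```python
from h import *
T=tcpT();print('psi',np.degrees(np.arctan2(T[1,0],T[0,0])), T[:3,3])
for n in ['side','top']:
    im=shot(n); P=cloud(im); x,y,z=P[...,0],P[...,1],P[...,2]
    print('high');rects(P,(z>92)&(z<125)&(x>585)&(x<720)&(abs(y)<140),20)
    save(im,f'pics/{n}2.png',(170,130,330,250) if n=='side' else (180,100,340,220),4)
```

```text
psi -177.15988033366114 [544.12756839  85.6395713   89.51300066]
high
c [605.3  95.9] sz [82.3 40.1] ang 80.32 z 109.1 n 211 px [211. 188.]
high
c [617.3  11.9] sz [48.6 32.1] ang 79.37 z 100.6 n 121 px [254. 154.]
```

View pics/side2.png

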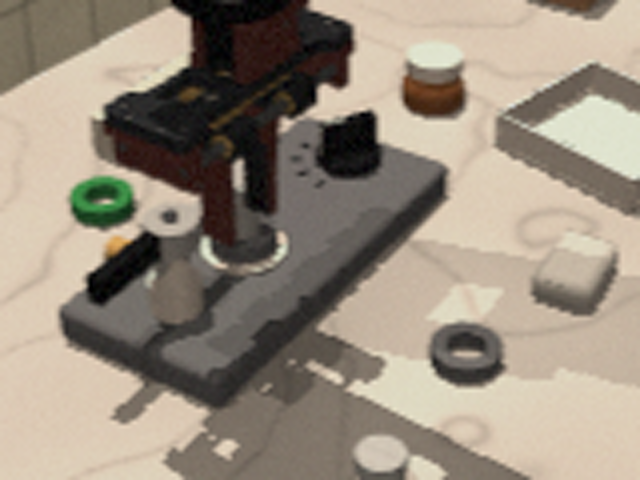

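The side view shows the handle bar at (120,265), still along +y, so it did not follow the gripper. I'll check from the top.

View pics/top2.png

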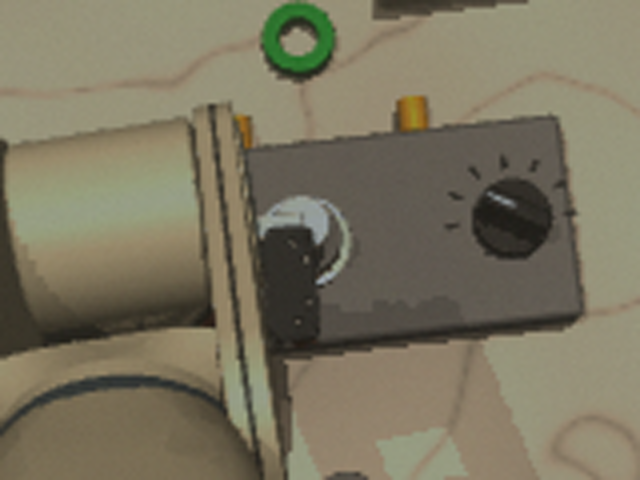

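The arm is still over the spine, so the handle slid back. I'll return and clamp it this time.

>>> play_rows([
  [0,0,30],
  [0,0,30],
  [5,6.5,5],
  [5,6.5,0],
  [5,6.5,0],
  [5,6.5,0],
  [5,6.5,0],
  [5,6.5,0],
], yaw=[0,0,-7.1,-7.1,-7.1,-7.1,-7.1,-7.1])

```text
t: 7.18
ee_pos: [573.8, 126.3, 154.0]
orientation: [1.085, 2.947, 0.001]
ft_force: [-0.8, 0.0, -0.0]
width: 35.2
grasp_force: 0.0
```

>>> play_rows([
  [5,6.5,0],
  [5,6.5,0],
  [5,6.5,0],
  [5,6.5,0],
  [5,6.5,0],
  [0,0,0],
  [0,0,0],
  [0,0,0],
], yaw=[-7.1,-7.1,-7.1,-7.1,-7.1,-7.1,-2.3,0])

```text
t: 7.85
ee_pos: [598.6, 158.6, 153.7]
orientation: [2.122, 2.316, 0.001]
ft_force: [-0.0, -0.1, -0.5]
width: 35.6
grasp_force: 0.0
```

Run:
```python
from h import *
im=shot('wrist'); save(im,'pics/w2.png',s=1.2); P=cloud(im); x,y,z=P[...,0],P[...,1],P[...,2]
T=tcpT();print('psi',np.degrees(np.arctan2(T[1,0],T[0,0])), T[:3,3])
rects(P,(z>88)&(z<125)&(x>500)&(x<720)&(y<220)&(y>-50),200)
rects(P,(z>88)&(z<125)&(x>570)&(x<630)&(y<220)&(y>120),50)
```

```text
psi 95.16999682130214 [598.4755311  158.46569898 153.64759537]
c [609.1 124.6] sz [102.6  41. ] ang 85.24 z 110.1 n 3031 px [257. 240.]
c [614.5   9.9] sz [41.7 36.9] ang 61.29 z 99.5 n 1120 px [257. 337.]
c [601.6 148.3] sz [13.7 57.1] ang 4.91 z 109.9 n 1163 px [257. 204.]
```

View pics/w2.png

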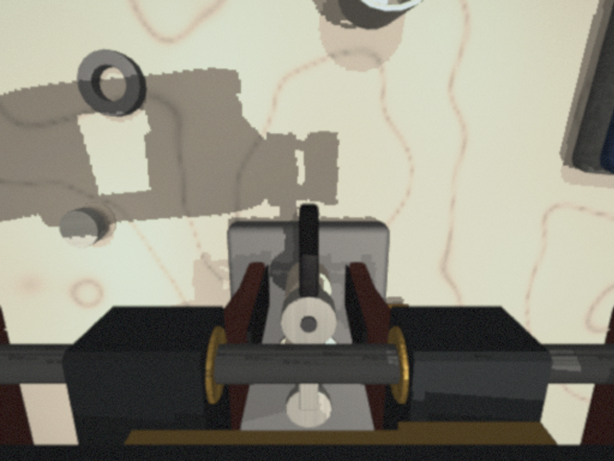

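The wrist view shows the bar between the fingers, at (310,245). I'll descend and clamp.

>>> play_rows([
  [1,0,-18],
  [1,0,-18],
  [0,0,-18],
  [0,0,-18],
  [0,0,0],
], yaw=[0,0,0,0,0])

```text
t: 8.32
ee_pos: [597.9, 157.5, 78.1]
orientation: [-2.116, -2.318, 0.007]
ft_force: [-1.6, 0.3, 0.9]
width: 34.9
grasp_force: 0.0
```

>>> play_rows([
  [0,0,0],
  [0,0,0],
  [0,0,0],
  [0,0,0],
  [0,0,0],
  [0,0,0],
], yaw=[0,0,0,0,0,0], gripper=1)

```text
t: 8.82
ee_pos: [600.7, 158.1, 81.7]
orientation: [2.118, 2.32, 0.001]
ft_force: [-0.2, 0.6, -0.2]
width: 1.0
grasp_force: 0.0
```

Run:
```python
from h import *
a=shot('wrist'); b=shot('side'); 
A=cv2.resize(a['pixels'][150:384,100:420],None,fx=1.6,fy=1.6); B=cv2.resize(b['pixels'][130:250,150:310],None,fx=2.4,fy=2.4)
h=max(A.shape[0],B.shape[0]); C=np.zeros((h,min(800,A.shape[1]+B.shape[1]),3),np.uint8)
B=B[:,:800-A.shape[1]]; C[:A.shape[0],:A.shape[1]]=A; C[:B.shape[0],A.shape[1]:A.shape[1]+B.shape[1]]=B
cv2.imwrite('pics/x3.png',C[...,::-1]); print(C.shape)
P=cloud(b); x,y,z=P[...,0],P[...,1],P[...,2]; rects(P,(z>92)&(z<125)&(x>560)&(x<720)&(abs(y)<200),20)
T=tcpT();H=np.array(a['hand_eye']);print(T[:3,3])
for q in [T[:3,3],[601,157,110]]:
  for im in (a,b):
    c=np.linalg.inv(im['W'])@np.r_[q,1]; print(im['cx']+im['fx']*c[0]/-c[2], im['cy']-im['fy']*c[1]/-c[2])
```

```text
(374, 800, 3)
c [605.2  84.3] sz [ 40.9 188.7] ang 6.2 z 101.9 n 451 px [213. 187.]
[600.50339434 158.09016301  81.33496007]
254.07216000405228 213.01825619733597
197.75630886282602 204.38516364905803
254.6151383246347 231.19917397685848
196.99212155267134 195.791583866195
```

View pics/x3.png

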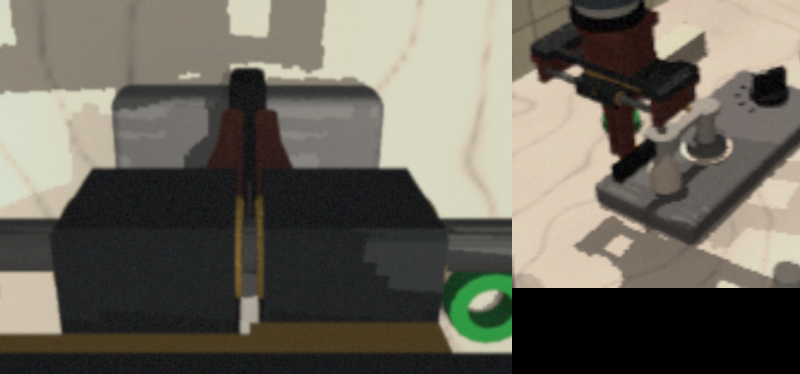

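In the side view the fingertips at (625,150) seem to end above the bar. I'll measure the true fingertip height from depth.

Run:
```python
from h import *
T=tcpT();print(T[:3,3])
for n in ['wrist','side']:
    a=shot(n); P=cloud(a); p=a['pixels'].astype(int)
    m=(p[...,0]>1.6*p[...,2])&(p[...,0]>25)&(abs(P[...,0]-600)<60)&(abs(P[...,1]-158)<40)&(P[...,2]<260)
    q=P[m]; print(n,m.sum(), np.percentile(q,[0,1,3,5,25,50],axis=0).round(0).tolist())
    if n=='wrist':
        for v in range(200,260,6): print(v,P[v,[235,245,250,254,258,265,275]][:,2].round(0))
    else:
        for v in range(170,210,3): print(v,[tuple(t) for t in P[v,[192,195,198,201,204]].round(0)])
```

```text
[600.50339434 158.09016301  81.33496007]
wrist 6767 [[550.0, 164.0, 121.0], [552.0, 169.0, 127.0], [555.0, 169.0, 134.0], [557.0, 169.0, 141.0], [582.0, 174.0, 223.0], [598.0, 177.0, 228.0]]
200 [  0. 107. 109. 109. 107. 105.   0.]
206 [ 17. 110. 112. 110. 109. 109.  17.]
212 [ 29. 110. 110. 110. 112. 110.  28.]
218 [ 31. 122. 111. 111. 111. 123.  31.]
224 [ 30. 131. 131. 127. 126. 130.  31.]
230 [ 30. 139. 138. 135. 134. 137.  31.]
236 [ 30. 145. 146. 142. 142. 146.  30.]
242 [152. 153. 152. 149. 149. 153. 152.]
248 [159. 158. 158. 155. 155. 158. 159.]
254 [164. 163. 163. 161. 162. 163. 164.]
side 466 [[550.0, 130.0, 112.0], [557.0, 141.0, 125.0], [558.0, 146.0, 128.0], [559.0, 150.0, 132.0], [573.0, 164.0, 162.0], [589.0, 170.0, 219.0]]
170 [(np.float64(nan), np.float64(nan), np.float64(nan)), (np.float64(568.0), np.float64(183.0), np.float64(219.0)), (np.float64(572.0), np.float64(170.0), np.float64(211.0)), (np.float64(573.0), np.float64(160.0), np.float64(206.0)), (np.float64(575.0), np.float64(147.0), np.float64(198.0))]
173 [(np.float64(573.0), np.float64(189.0), np.float64(21
[... 3105 characters left out ...]
float64(647.0), np.float64(104.0), np.float64(30.0)), (np.float64(641.0), np.float64(97.0), np.float64(28.0))]
206 [(np.float64(657.0), np.float64(131.0), np.float64(30.0)), (np.float64(593.0), np.float64(175.0), np.float64(91.0)), (np.float64(643.0), np.float64(120.0), np.float64(30.0)), (np.float64(638.0), np.float64(113.0), np.float64(29.0)), (np.float64(630.0), np.float64(109.0), np.float64(30.0))]
209 [(np.float64(647.0), np.float64(141.0), np.float64(30.0)), (np.float64(641.0), np.float64(135.0), np.float64(30.0)), (np.float64(633.0), np.float64(131.0), np.float64(31.0)), (np.float64(627.0), np.float64(124.0), np.float64(30.0)), (np.float64(619.0), np.float64(120.0), np.float64(31.0))]
```

Run:
```python
from h import *
print(ctrl.grasp_offset,[a for a in dir(ctrl) if a[0]!='_'])
T=tcpT(); a=shot('wrist'); P=cloud(a); q=(P-T[:3,3])@T[:3,:3]
# tool-frame z of bottom edge of fingers: columns near finger backs
for u in range(236,276,4):
    c=q[:,u]; m=(abs(c[:,0])<15)&(c[:,2]<-20); i=np.where(m)[0]
    print(u,i.min() if len(i) else None, c[i].round(0)[:3].tolist())
```

```text
18.700000000000003 ['Unreachable', 'get_obs', 'grasp_offset']
236 239 [[12.0, -8.0, -67.0], [12.0, -8.0, -69.0], [12.0, -8.0, -70.0]]
240 219 [[12.0, -8.0, -42.0], [12.0, -8.0, -43.0], [12.0, -8.0, -46.0]]
244 206 [[15.0, -6.0, -28.0], [14.0, -6.0, -28.0], [13.0, -6.0, -28.0]]
248 207 [[14.0, -4.0, -29.0], [14.0, -4.0, -29.0], [13.0, -4.0, -30.0]]
252 206 [[15.0, -1.0, -29.0], [15.0, -1.0, -30.0], [14.0, -1.0, -28.0]]
256 206 [[15.0, 1.0, -29.0], [14.0, 1.0, -28.0], [14.0, 1.0, -30.0]]
260 207 [[14.0, 3.0, -29.0], [14.0, 3.0, -30.0], [13.0, 3.0, -29.0]]
264 206 [[15.0, 6.0, -28.0], [14.0, 6.0, -29.0], [13.0, 6.0, -28.0]]
268 218 [[12.0, 8.0, -40.0], [12.0, 7.0, -42.0], [12.0, 7.0, -44.0]]
272 220 [[12.0, 10.0, -43.0], [12.0, 10.0, -45.0], [12.0, 9.0, -47.0]]
```

The fingertips really end about 40 mm above the reported TCP: tips at z≈121 while ee z=81, and depth from two cameras agrees. I'll open, lower 40 mm more and clamp.

>>> play_rows([
  [0,0,0],
  [0,0,0],
  [0,0,0],
  [0,0,0],
  [0,0,0],
], yaw=[0,0,0,0,0], gripper=0.6)

```text
t: 9.48
ee_pos: [600.3, 158.0, 80.9]
orientation: [-2.118, -2.32, 0.0]
ft_force: [0.4, 0.4, -0.4]
width: 30.6
grasp_force: 0.0
```

>>> play_rows([
  [0,0,-8],
  [0,0,-8],
  [0,0,-8],
  [0,0,-8],
  [0,0,-8],
  [0,0,0],
], yaw=[0,0,0,0,0,0])

```text
t: 9.98
ee_pos: [598.8, 157.7, 38.6]
orientation: [-2.117, -2.319, 0.005]
ft_force: [-0.5, -0.4, -0.5]
width: 35.1
grasp_force: 0.0
```

>>> play_rows([
  [0,0,0],
  [0,0,0],
  [0,0,0],
  [0,0,0],
  [0,0,0],
], yaw=[0,0,0,0,0], gripper=1)

```text
t: 10.4
ee_pos: [600.1, 158.2, 41.3]
orientation: [-2.118, -2.32, 0.0]
ft_force: [-2.2, 1.3, 0.7]
width: 13.6
grasp_force: 30.0
```

The bar is clamped at 13.6 mm, so the offset is confirmed. Now I'll swing it along the arc.

>>> play_rows([
  [-6.7,-1,0.5],
  [-6.7,-1.6,1.5],
  [-6.4,-2.4,2.3],
  [-6.1,-3,2.8],
  [-5.8,-3.6,3],
  [-5.4,-4.2,2.8],
  [-4.9,-4.7,2.2],
  [-4.4,-5.3,1.4],
], yaw=[6,6,6,6,6,6,6,6])

```text
t: 11.07
ee_pos: [552.3, 132.1, 57.7]
orientation: [-0.984, -2.981, 0.001]
ft_force: [-4.5, -1.2, 2.8]
width: 13.7
grasp_force: 30.1
```

>>> play_rows([
  [-3.8,-5.6,0.5],
  [-3.2,-6,-1],
  [-2.5,-6.4,-2],
  [-1.9,-6.5,-2.5],
  [-1.2,-6.8,-2.5],
  [-0.5,-6.8,-2.5],
  [0.1,-4.5,-2],
  [0,0,0],
], yaw=[6,6,6,6,6,6,4,0])

```text
t: 11.73
ee_pos: [538.4, 87.5, 45.1]
orientation: [0.093, -3.136, 0.003]
ft_force: [-7.3, -6.5, 4.9]
width: 14.0
grasp_force: 30.0
```

>>> play_rows([
  [0,0,0],
  [0,0,0],
  [0,0,0],
  [0,0,20],
  [0,0,30],
  [0,0,30],
  [0,0,30],
  [0,0,30],
], yaw=[0,0,0,0,0,0,0,0], gripper=0.6)

```text
t: 12.4
ee_pos: [541.1, 90.0, 187.1]
orientation: [-0.089, 3.139, 0.0]
ft_force: [0.7, -0.4, 0.1]
width: 35.3
grasp_force: 0.0
```

>>> play_rows([
  [10,-12,0],
  [10,-12,0],
  [10,-12,0],
  [10,-12,0],
  [10,-12,0],
  [10,-12,0],
  [10,-5,0],
  [5,0,0],
], yaw=[-7.1,-7.1,-7.1,-7.1,-7.1,-7.1,-7.1,-7.1], gripper=0)

```text
t: 13.07
ee_pos: [617.5, 11.7, 185.8]
orientation: [1.425, 2.798, 0.001]
ft_force: [-1.0, -0.1, -0.1]
width: 85.3
grasp_force: 0.0
```

>>> play_rows([
  [0,0,0],
  [0,0,0],
  [0,0,0],
  [0,0,0],
  [0,0,0],
], yaw=[-7.1,-7.1,-7.1,-7.1,-2.6])

```text
t: 13.48
ee_pos: [616.4, 13.0, 185.7]
orientation: [2.121, 2.317, 0.001]
ft_force: [-0.2, -0.0, -0.0]
width: 87.7
grasp_force: 0.0
```

```bash
cat > look.py <<'E'
from h import *
import sys
im=shot('wrist'); P=cloud(im); x,y,z=P[...,0],P[...,1],P[...,2]
if len(sys.argv)>1: save(im,sys.argv[1],s=1.2)
T=tcpT();print('psi',np.degrees(np.arctan2(T[1,0],T[0,0])).round(1), T[:3,3].round(1))
print('handle');rects(P,(z>85)&(z<130)&(x>500)&(x<720)&(y<220)&(y>50),150)
print('spine top');rects(P,(z>80)&(z<92)&(abs(x-612)<25)&(abs(y-8)<25),15)
print('ring/seat');rects(P,(z>32.5)&(z<80)&(abs(x-612)<45)&(abs(y-8)<45),50); 
print('counter');rects(P,(z>10)&(z<22)&(x<520),50)
E
python3 look.py pics/w4.png
python3 - <<'E'
from h import *
im=shot('top'); P=cloud(im); x,y,z=P[...,0],P[...,1],P[...,2]
print('counter');rects(P,(z>10)&(z<22)&(x<520)&(x>320)&(abs(y)<400),50)
im=shot('side');P=cloud(im); x,y,z=P[...,0],P[...,1],P[...,2]
print('counter');rects(P,(z>10)&(z<22)&(x<520)&(x>320)&(abs(y)<400),80)
E
```

```text
psi 95.1 [616.4  13.  185.7]
handle
c [615.6  92.2] sz [187.5  41. ] ang 5.82 z 113.3 n 5807 px [271.  95.]
spine top
c [614.    7.2] sz [22.2 22.9] ang 28.88 z 84.7 n 399 px [252. 183.]
ring/seat
c [613.9   7. ] sz [66.5 66.4] ang 48.89 z 49.4 n 2195 px [252. 170.]
counter
c [409.1 120.8] sz [32.  11.7] ang 84.15 z 18.9 n 114 px [76. 53.]
c [424.2 -18.5] sz [53.2 52.5] ang 68.2 z 15.9 n 1174 px [ 96. 176.]
c [ 413.5 -122.4] sz [27.4 57. ] ang 63.69 z 17.6 n 391 px [ 92. 254.]
c [ 490.2 -269.6] sz [ 3.8 60.3] ang 83.09 z 16.0 n 295 px [150. 350.]
counter
c [422.9 248.5] sz [52.4 52.2] ang 41.38 z 16.4 n 203 px [172. 229.]
counter
c [ 429.8 -306.4] sz [173.7  83.1] ang 46.2 z 15.9 n 133 px [326. 173.]
c [ 391.7 -145.5] sz [85.4 41.5] ang 68.17 z 18.1 n 91 px [314. 200.]
c [421.  -17.2] sz [49.7 53.1] ang 35.01 z 15.7 n 158 px [287. 217.]
c [421.2 249.9] sz [52.  54.6] ang 73.75 z 15.6 n 251 px [226. 273.]
```

View pics/w4.png

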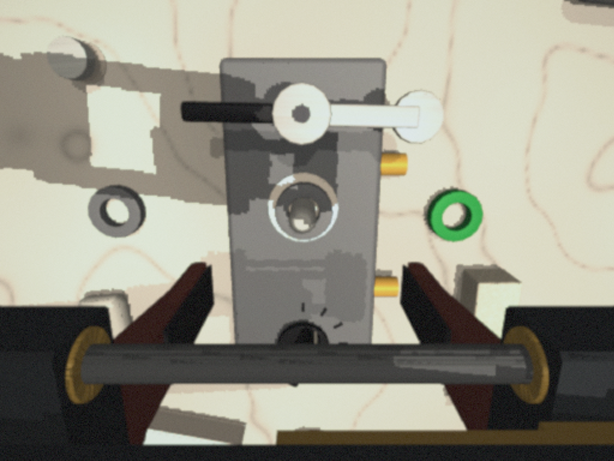

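The handle is open, with the arm at (390,115) clear of the spine at (303,212), and the worn ring is exposed. Descending onto it.

>>> play_rows([
  [-1.5,-3,-30],
  [-1.5,-2.5,-30],
  [0,0,-30],
  [0,0,-30],
  [0,0,-25],
  [0,0,-25],
  [0,0,-15],
  [0,0,0],
], yaw=[0,0,0,0,0,0,0,0])

```text
t: 14.3
ee_pos: [610.4, 7.3, -2.9]
orientation: [-2.109, -2.323, 0.006]
ft_force: [-0.4, 0.7, -0.1]
width: 87.3
grasp_force: 0.0
```

>>> play_rows([
  [0,0,-1],
  [0,0,0],
  [0,0,0],
  [0,0,0],
  [0,0,0],
  [0,0,0],
], yaw=[0,0,0,0,0,0], gripper=1)

```text
t: 14.8
ee_pos: [613.6, 7.2, 0.5]
orientation: [2.113, 2.323, 0.002]
ft_force: [-1.0, -0.1, 4.5]
width: 53.4
grasp_force: 30.0
```

>>> play_rows([
  [0,0,12],
  [0,0,16],
  [0,0,20],
  [0,0,20],
  [0,0,20],
  [0,0,12],
  [0,0,0],
], yaw=[0,0,0,0,0,0,0])

```text
t: 15.38
ee_pos: [615.0, 7.1, 103.0]
orientation: [2.111, 2.321, 0.006]
ft_force: [0.3, -0.4, 0.2]
width: 53.2
grasp_force: 30.0
```

>>> play_rows([
  [-8,-25,0],
  [-13,-34,0],
  [-13,-34,0],
  [-14,-36,0],
  [-14,-36,0],
  [-14,-36,0],
  [-14,-36,0],
  [-14,-36,0],
], yaw=[0,0,0,0,0,0,0,0])

```text
t: 16.05
ee_pos: [507.4, -267.1, 98.6]
orientation: [-2.113, -2.323, 0.0]
ft_force: [0.7, 0.8, -1.1]
width: 53.3
grasp_force: 30.0
```

>>> play_rows([
  [-14,-36,0],
  [-11,-36,0],
  [0,0,0],
  [0,0,-25],
  [0,0,-25],
  [0,0,-25],
  [0,0,-25],
  [0,0,-23],
], yaw=[0,0,0,0,0,0,0,0])

```text
t: 16.72
ee_pos: [483.2, -336.9, -25.6]
orientation: [-2.113, -2.323, 0.0]
ft_force: [-0.4, 0.5, -0.4]
width: 53.1
grasp_force: 30.0
```

>>> play_rows([
  [0,0,0],
  [0,0,0],
  [0,0,0],
  [0,0,0],
  [0,0,25],
  [0,0,35],
  [0,0,35],
  [0,0,35],
], yaw=[0,0,0,0,0,0,0,0], gripper=0.2)

```text
t: 17.38
ee_pos: [484.2, -337.9, 109.4]
orientation: [2.113, 2.323, 0.0]
ft_force: [0.0, -0.7, -0.5]
width: 70.2
grasp_force: 0.0
```

>>> play_rows([
  [-8,38,0],
  [-8,38,0],
  [-8,38,0],
  [-8,38,0],
  [-8,38,0],
  [-8,38,0],
  [-8,38,0],
  [-5,38,0],
], yaw=[0,0,0,0,0,0,0,0], gripper=0)

```text
t: 18.05
ee_pos: [422.6, -32.3, 108.0]
orientation: [2.113, 2.322, 0.003]
ft_force: [0.6, 0.5, -0.6]
width: 87.6
grasp_force: 0.0
```

>>> play_rows([
  [0,7,20],
  [0,7,20],
  [0,0,20],
  [0,0,0],
], yaw=[0,0,0,0])

```text
t: 18.38
ee_pos: [425.9, -19.4, 171.0]
orientation: [2.107, 2.32, 0.008]
ft_force: [0.3, -0.2, 0.5]
width: 87.5
grasp_force: 0.0
```

```bash
python3 look.py
python3 - <<'E'
from h import *
im=shot('top'); P=cloud(im); x,y,z=P[...,0],P[...,1],P[...,2]
print('top');rects(P,(z>10)&(z<23)&(x<560)&(x>320)&(abs(y)<430),50)
im=shot('side');P=cloud(im); x,y,z=P[...,0],P[...,1],P[...,2]
print('side tray');rects(P,(z>12)&(z<23)&(abs(x-484)<55)&(abs(y+339)<50),10)
E
```

```text
psi 95.5 [425.  -19.6 169.3]
handle
c [571.2  83.2] sz [97.  41.2] ang 13.51 z 114.2 n 4205 px [461.  76.]
spine top
c [612.8   6.9] sz [22.3 23.5] ang 6.89 z 84.8 n 454 px [451. 172.]
ring/seat
c [612.2   7.5] sz [66.8 64.3] ang 76.36 z 34.7 n 2645 px [423. 161.]
counter
c [423.5 -18.6] sz [52.6 52.7] ang 5.11 z 16.1 n 1192 px [251. 166.]
c [ 408.1 -145.4] sz [50.1 63.1] ang 9.16 z 18.6 n 444 px [232. 252.]
c [ 464.1 -267.9] sz [107.4  33. ] ang 10.56 z 16.0 n 494 px [266. 346.]
c [ 321.2 -286.7] sz [36.5 72.6] ang 53.35 z 16.1 n 331 px [154. 347.]
top
c [ 482.8 -406.3] sz [  3.7 128.5] ang 82.21 z 16.4 n 77 px [400. 202.]
c [ 482.9 -336.3] sz [52.4 52.5] ang 81.83 z 19.4 n 200 px [376. 203.]
c [421.6 249.1] sz [51.5 52. ] ang 3.85 z 16.6 n 205 px [172. 230.]
side tray
c [ 480.2 -333.8] sz [49.1 54.4] ang 68.14 z 19.1 n 106 px [322. 164.]
```

>>> play_rows([
  [-1,1,-35],
  [0,0,-35],
  [0,0,-35],
  [0,0,-35],
  [0,0,-25],
  [0,0,-20],
  [0,0,-14],
  [0,0,0],
], yaw=[0,0,0,0,0,0,0,0])

```text
t: 19.2
ee_pos: [418.9, -19.0, -35.5]
orientation: [-2.111, -2.319, 0.006]
ft_force: [-0.4, 0.4, -0.1]
width: 87.8
grasp_force: 0.0
```

>>> play_rows([
  [0,0,-2],
  [0,0,0],
  [0,0,0],
  [0,0,0],
  [0,0,0],
  [0,0,0],
], yaw=[0,0,0,0,0,0], gripper=1)

```text
t: 19.7
ee_pos: [422.5, -18.9, -33.9]
orientation: [2.113, 2.323, 0.001]
ft_force: [-0.9, -0.1, 4.3]
width: 53.0
grasp_force: 30.0
```

>>> play_rows([
  [0,0,15],
  [0,0,30],
  [0,0,30],
  [0,0,30],
  [0,0,20],
  [0,0,0],
], yaw=[0,0,0,0,0,0])

```text
t: 20.2
ee_pos: [424.8, -19.0, 94.3]
orientation: [2.11, 2.32, 0.007]
ft_force: [1.1, -0.3, -0.1]
width: 52.9
grasp_force: 30.0
```

>>> play_rows([
  [25,3.5,0],
  [30,4,0],
  [35,4.5,0],
  [35,4.5,0],
  [30,4.5,0],
  [25,3,0],
  [10,2,0],
  [0,0,0],
], yaw=[0,0,0,0,0,0,0,0])

```text
t: 20.87
ee_pos: [613.3, 7.5, 89.5]
orientation: [2.113, 2.324, 0.0]
ft_force: [-0.4, -0.5, -0.4]
width: 52.6
grasp_force: 30.0
```

```bash
cat > ring.py <<'E'
from h import *
im=shot('wrist'); P=cloud(im); x,y,z=P[...,0],P[...,1],P[...,2]; T=tcpT(); o=ctrl.get_obs()
print(T[:3,3].round(1),o['width'],o['grasp_force'])
t=T[:3,3]; m=(np.hypot(x-t[0],y-t[1])<40)&(z>t[2]+40)&(z<t[2]+60)&(abs(x-t[0])<24)
q=P[m]; q=q[abs(q[:,2]-np.median(q[:,2]))<2.5]; print('ring top z',np.median(q[:,2]),len(q), q[:,:2].min(0).round(1),q[:,:2].max(0).round(1))
r=np.hypot(*(q[:,:2]-[t[0],t[1]]).T)
from scipy.optimize import least_squares
# outer far edge fit: max y per x bin
b=[(xx,q[abs(q[:,0]-xx)<1,1].max()) for xx in np.arange(t[0]-14,t[0]+15,2) if (abs(q[:,0]-xx)<1).sum()>3]
b=np.array(b); f=least_squares(lambda c:np.hypot(b[:,0]-c[0],b[:,1]-c[1])-27,t[:2],loss='soft_l1'); print('ring centre',f.x.round(1))
E
python3 ring.py
```

```text
[611.1   7.3  89.3] 52.81284480841879 29.99963535927236
ring top z 139.4114570037096 4811 [587.1 -17.7] [635.1  34.2]
ring centre [613.9   7.2]
```

>>> play_rows([
  [2,0,0],
  [0,0,-10],
  [0,0,-10],
  [0,0,-10],
  [0,0,-10],
  [0,0,-8],
  [0,0,0],
  [0,0,0],
], yaw=[0,0,0,0,0,0,0,0])

```text
t: 21.58
ee_pos: [613.3, 7.1, 41.6]
orientation: [-2.113, -2.323, 0.002]
ft_force: [0.3, 0.7, 0.5]
width: 53.4
grasp_force: 3.0
```

>>> play_rows([
  [0,0,0],
  [0,0,0],
  [0,0,0],
  [0,0,0],
], yaw=[0,0,0,0])

```text
t: 21.92
ee_pos: [614.3, 7.1, 43.0]
orientation: [2.113, 2.324, 0.001]
ft_force: [-0.9, -0.7, 0.2]
width: 52.9
grasp_force: 30.0
```

```bash
python3 ring.py; python3 look.py | grep -A3 -E "spine|ring"
```

```text
[614.2   7.2  42.9] 52.57673371150593 29.999771313741803
ring top z 92.74549728048115 4906 [590.2 -18.4] [638.2  34.3]
ring centre [614.9   7. ]
spine top
c [597.2  22.1] sz [34.7  7. ] ang 49.12 z 87.9 n 319 px [228. 207.]
c [628.8  28. ] sz [ 3.7 20.6] ang 54.65 z 88.0 n 189 px [284. 205.]
c [613.5   8.2] sz [23.2 26.3] ang 12.6 z 85.1 n 1170 px [254. 236.]
--
ring/seat
c [611.6  19.9] sz [67.3 41.2] ang 9.29 z 34.3 n 2647 px [253. 185.]
c [624.8  -3.5] sz [14.3 39.6] ang 18.28 z 34.5 n 165 px [274. 240.]
c [602.1  -8.3] sz [ 6.3 34.5] ang 2.0 z 34.7 n 55 px [233. 240.]
```

>>> play_rows([
  [-0.5,0.5,-8],
  [0,0,-8],
  [0,0,-8],
  [0,0,-8],
  [0,0,-6],
  [0,0,-3],
  [0,0,0],
], yaw=[0,0,0,0,0,0,0])

```text
t: 22.6
ee_pos: [612.9, 7.7, 0.6]
orientation: [-2.113, -2.323, 0.001]
ft_force: [0.1, -0.5, -0.4]
width: 52.5
grasp_force: 30.0
```

>>> play_rows([
  [0,0,0],
  [0,0,0],
  [0,0,0],
  [0,0,0],
  [0,0,0],
  [0,0,25],
  [0,0,35],
  [0,0,35],
], yaw=[0,0,0,0,0,0,0,0], gripper=0.15)

```text
t: 23.27
ee_pos: [612.3, 7.6, 96.6]
orientation: [-2.113, -2.322, 0.003]
ft_force: [1.4, 1.1, -0.3]
width: 74.9
grasp_force: 0.0
```

>>> play_rows([
  [0,0,35],
  [0,0,35],
  [0,0,10],
  [0,0,0],
], yaw=[0,0,0,0])

```text
t: 23.6
ee_pos: [615.8, 7.6, 180.2]
orientation: [2.11, 2.32, 0.007]
ft_force: [0.7, -0.7, -0.3]
width: 74.7
grasp_force: 0.0
```

```bash
python3 look.py pics/w5.png
```

```text
psi 95.4 [614.2   7.6 177.6]
handle
c [615.8  92.5] sz [188.2  40.6] ang 5.07 z 113.3 n 6163 px [272.  88.]
spine top
c [613.9   7. ] sz [23.2 22.5] ang 17.87 z 84.7 n 416 px [252. 179.]
ring/seat
c [614.3   7.1] sz [67.  66.3] ang 3.54 z 49.3 n 2292 px [252. 167.]
counter
c [408.3 118.2] sz [33.4 13.5] ang 70.86 z 18.6 n 125 px [72. 46.]
c [ 406.8 -119.6] sz [15.5 49. ] ang 89.02 z 17.8 n 310 px [ 83. 248.]
c [ 504.  -271.8] sz [ 3.5 32.1] ang 83.21 z 16.4 n 160 px [157. 352.]
```

View pics/w5.png

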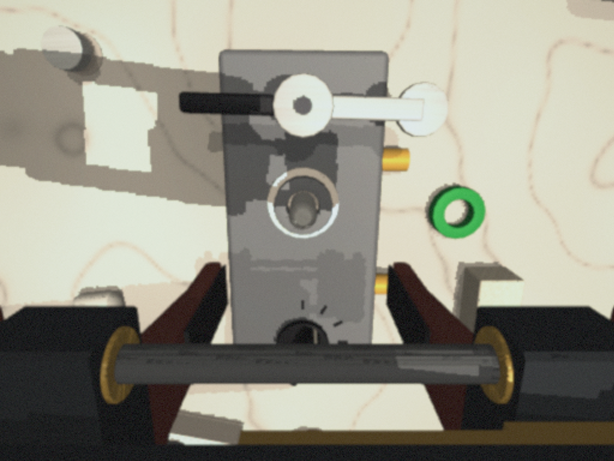

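The first new ring is seated at (303,205). Next I'll fetch the ring near (422,249).

>>> play_rows([
  [-24,30,0],
  [-24,30,0],
  [-24,30,0],
  [-24,30,0],
  [-24,30,0],
  [-24,30,0],
  [-24,30,0],
  [-24,30,0],
], yaw=[0,0,0,0,0,0,0,0], gripper=0)

```text
t: 24.32
ee_pos: [418.6, 247.9, 174.1]
orientation: [-2.113, -2.323, 0.006]
ft_force: [0.3, 0.3, 0.2]
width: 88.0
grasp_force: 0.0
```

>>> play_rows([
  [0,0,0],
  [0,0,0],
  [0,0,0],
], yaw=[0,0,0])

```text
t: 24.57
ee_pos: [420.7, 247.1, 175.0]
orientation: [-2.112, -2.325, 0.004]
ft_force: [0.2, -0.2, 1.0]
width: 87.7
grasp_force: 0.0
```

```bash
python3 look.py | sed -n '1p;/counter/,$p'
python3 - <<'E'
from h import *
for n in ('top','side'):
    im=shot(n); P=cloud(im); x,y,z=P[...,0],P[...,1],P[...,2]
    print(n);rects(P,(z>10)&(z<22)&(x<560)&(x>150)&(y>-250)&(y<600),80)
E
```

```text
psi 95.4 [421.3 246.8 175.3]
counter
c [422.5 249.8] sz [52.8 52.7] ang 13.8 z 16.2 n 1173 px [257. 164.]
c [398.  135.2] sz [ 9.2 30.6] ang 86.37 z 18.1 n 64 px [229. 251.]
top
c [421.3 249.1] sz [51.9 51.1] ang 88.51 z 16.3 n 205 px [172. 230.]
side
c [545.2 -79.5] sz [  4.2 210.2] ang 5.5 z 16.1 n 102 px [263. 192.]
c [ 392.7 -144.3] sz [83.2 40.6] ang 65.64 z 17.8 n 85 px [314. 200.]
c [419.7 249.2] sz [52.8 53. ] ang 9.95 z 15.8 n 245 px [226. 273.]
c [544.4 575.3] sz [12.  47.1] ang 14.64 z 15.8 n 94 px [ 73. 343.]
```

>>> play_rows([
  [0.5,2.7,-35],
  [0,0,-35],
  [0,0,-35],
  [0,0,-35],
  [0,0,-28],
  [0,0,-22],
  [0,0,-16],
  [0,0,0],
], yaw=[0,0,0,0,0,0,0,0])

```text
t: 25.38
ee_pos: [420.6, 248.1, -32.6]
orientation: [-2.115, -2.32, 0.008]
ft_force: [-0.7, -0.4, -0.9]
width: 87.8
grasp_force: 0.0
```

>>> play_rows([
  [0,0,-2],
  [0,0,0],
  [0,0,0],
  [0,0,0],
  [0,0,0],
  [0,0,0],
], yaw=[0,0,0,0,0,0], gripper=1)

```text
t: 25.88
ee_pos: [422.4, 250.6, -30.7]
orientation: [2.114, 2.324, 0.002]
ft_force: [-0.2, -0.8, 6.6]
width: 53.2
grasp_force: 30.0
```

>>> play_rows([
  [0,0,20],
  [0,0,30],
  [0,0,35],
  [0,0,35],
  [0,0,30],
  [0,0,20],
  [0,0,0],
], yaw=[0,0,0,0,0,0,0])

```text
t: 26.47
ee_pos: [424.5, 251.9, 143.0]
orientation: [2.112, 2.322, 0.012]
ft_force: [0.0, 0.5, -0.3]
width: 53.1
grasp_force: 30.0
```

>>> play_rows([
  [20,-24,0],
  [26,-34,0],
  [26,-34,0],
  [26,-34,0],
  [26,-34,0],
  [26,-34,0],
  [24,-30,0],
  [17,-18.5,0],
], yaw=[0,0,0,0,0,0,0,0])

```text
t: 27.13
ee_pos: [610.7, 9.2, 137.4]
orientation: [2.116, 2.322, -0.001]
ft_force: [-0.2, 0.6, 0.5]
width: 53.1
grasp_force: 30.0
```

>>> play_rows([
  [0,0,-30],
  [0,0,-25],
  [0,0,0],
  [0,0,0],
  [0,0,0],
], yaw=[0,0,0,0,0])

```text
t: 27.55
ee_pos: [609.6, 12.6, 83.8]
orientation: [-2.113, -2.324, 0.0]
ft_force: [-0.4, -0.3, -1.8]
width: 53.0
grasp_force: 30.0
```

```bash
python3 ring.py
```

```text
[610.2  12.7  84.6] 53.26893252609179 29.999827248975635
ring top z 130.61074536574336 4755 [586.2 -15.3] [634.2  38.4]
ring centre [610.4  11.5]
```

>>> play_rows([
  [3.2,-4.5,0],
  [0,0,0],
  [0,0,-12],
  [0,0,-12],
  [0,0,-12],
  [0,0,0],
  [0,0,0],
], yaw=[0,0,0,0,0,0,0])

```text
t: 28.18
ee_pos: [611.4, 7.9, 45.8]
orientation: [-2.112, -2.322, 0.003]
ft_force: [-0.2, -0.2, -0.1]
width: 53.1
grasp_force: 30.0
```

```bash
python3 ring.py; python3 look.py | grep -A3 -E "spine"
```

```text
[612.1   7.9  46.6] 53.192996183770966 29.999796613119543
ring top z 92.6279457239589 4744 [588.2 -19.7] [636.1  33.7]
ring centre [612.4   6.7]
spine top
c [597.5  26.6] sz [26.2  3.8] ang 36.81 z 86.8 n 230 px [233. 201.]
c [627.6  28.1] sz [ 2.6 20.6] ang 55.64 z 86.5 n 148 px [284. 204.]
c [614.7   7.5] sz [25.4 22.7] ang 38.06 z 85.2 n 1098 px [257. 236.]
```

Shifting +1.5, +0.7, then down.

>>> play_rows([
  [1.5,0.7,0],
  [0,0,-8],
  [0,0,-8],
  [0,0,-6],
  [0,0,-3],
  [0,0,0],
  [0,0,0],
], yaw=[0,0,0,0,0,0,0])

```text
t: 28.87
ee_pos: [614.0, 8.6, 22.1]
orientation: [-2.114, -2.324, 0.001]
ft_force: [0.5, 0.7, -0.1]
width: 53.2
grasp_force: 30.0
```

>>> play_rows([
  [0,0,0],
  [0,0,0],
  [0,0,0],
  [0,0,0],
  [0,0,0],
  [0,0,25],
  [0,0,35],
  [0,0,35],
], yaw=[0,0,0,0,0,0,0,0], gripper=0.15)

```text
t: 29.53
ee_pos: [613.1, 8.6, 117.6]
orientation: [-2.113, -2.323, 0.003]
ft_force: [0.6, -0.5, 0.5]
width: 74.6
grasp_force: 0.0
```

>>> play_rows([
  [0,0,35],
  [0,0,20],
  [0,0,0],
  [0,0,0],
], yaw=[0,0,0,0])

```text
t: 29.87
ee_pos: [615.0, 8.5, 173.9]
orientation: [2.112, 2.322, 0.003]
ft_force: [-0.4, 0.7, 0.2]
width: 74.8
grasp_force: 0.0
```

```bash
python3 look.py
python3 - <<'E'
from h import *
im=shot('top'); save(im,'pics/top5.png',s=1.5)
for n in ['ring_a_mid']:
    for d in models.landmark_of(im,n)[:5]: print(d, px(im,*d['location'],8).round())
E
```

```text
psi 95.4 [613.8   8.6 172.3]
handle
c [615.9  92. ] sz [188.5  41.3] ang 2.35 z 113.3 n 6453 px [274.  89.]
spine top
c [614.    7.2] sz [22.6 23. ] ang 64.3 z 84.6 n 435 px [253. 181.]
ring/seat
c [613.4  11. ] sz [67.2 59.5] ang 3.74 z 65.6 n 2430 px [254. 170.]
counter
c [409.5 120.9] sz [31.6 11.2] ang 84.97 z 18.6 n 128 px [71. 46.]
c [ 405.9 -117.8] sz [12.  48.9] ang 88.89 z 17.7 n 283 px [ 81. 250.]
c [ 503.3 -271.2] sz [ 4.5 34.1] ang 79.14 z 16.3 n 169 px [156. 356.]
{'location': [362.5, 146.1], 'conf': 0.36} [ 653. -309.    8.]
```

View pics/top5.png

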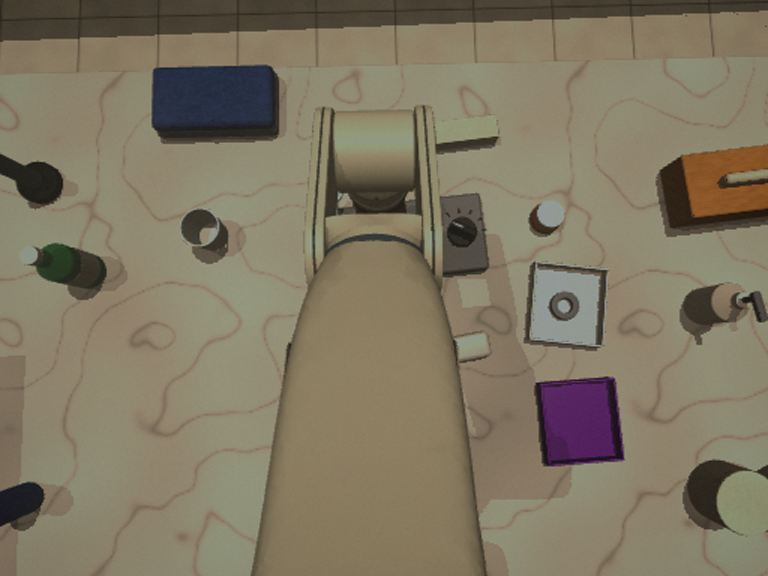

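Both new rings are on the spine (stack top at z≈66) and the worn ring is in the white tray at (565,306). No third grey ring shows anywhere. Next I'll close the handle.

>>> play_rows([
  [-6,7,0],
  [-6,7,0],
  [-6,7,0],
  [-6,7,0],
  [-6,7,0],
  [-6,7,0],
  [-6,7,0],
  [-6,7,0],
], yaw=[7.1,7.1,7.1,7.1,7.1,7.1,7.1,7.1], gripper=0.6)

```text
t: 30.68
ee_pos: [564.8, 64.8, 170.6]
orientation: [-0.744, -3.049, 0.002]
ft_force: [-0.3, 0.3, 0.2]
width: 35.2
grasp_force: 0.0
```

>>> play_rows([
  [-6,7,0],
  [-6,6,0],
  [-6,6,0],
  [-5,5,0],
  [-2,0,0],
  [0,0,0],
  [0,0,0],
], yaw=[7.1,7.1,7.1,7.1,2.8,0,0])

```text
t: 31.27
ee_pos: [540.5, 88.5, 171.2]
orientation: [0.091, -3.138, 0.0]
ft_force: [0.2, 0.1, -0.1]
width: 35.2
grasp_force: 0.0
```

```bash
python3 look.py | head -4
```

```text
psi -176.7 [540.8  88.4 171.5]
handle
c [581.8  85.9] sz [119.   40.9] ang 13.55 z 114.3 n 2945 px [254. 235.]
c [693.5  97.5] sz [29.7 37.3] ang 4.73 z 103.7 n 757 px [255. 330.]
```

>>> play_rows([
  [0,0,-30],
  [0,0,-30],
  [0,0,-30],
  [0,0,-20],
  [0,0,-16],
  [0,0,0],
  [0,0,0],
], yaw=[0,0,0,0,0,0,0])

```text
t: 31.9
ee_pos: [540.6, 88.3, 45.6]
orientation: [0.092, -3.138, 0.0]
ft_force: [0.5, 1.0, -0.4]
width: 35.4
grasp_force: 0.0
```

>>> play_rows([
  [0,0,0],
  [0,0,0],
  [0,0,0],
  [0,0,0],
  [0,0,0],
], yaw=[0,0,0,0,0], gripper=1)

```text
t: 32.32
ee_pos: [542.0, 87.8, 47.5]
orientation: [-0.094, 3.138, -0.002]
ft_force: [1.3, -6.2, 2.1]
width: 13.9
grasp_force: 29.9
```

>>> play_rows([
  [-0.2,6.8,1],
  [0.6,6.7,2.2],
  [1.3,6.7,2.7],
  [2,6.5,2.7],
  [2.7,6.3,2.5],
  [3.3,5.9,1.5],
  [3.9,5.6,0],
  [4.4,5.2,-1],
], yaw=[-6,-6,-6,-6,-6,-6,-6,-6])

```text
t: 32.98
ee_pos: [560.3, 136.7, 58.4]
orientation: [1.198, 2.901, -0.002]
ft_force: [7.7, -12.4, -8.7]
width: 13.7
grasp_force: 30.0
```

>>> play_rows([
  [5,4.6,-2],
  [5.5,4.1,-2.8],
  [5.8,3.5,-3],
  [6.2,2.9,-2.8],
  [6.4,2.2,-2.4],
  [6.6,1.5,-1.5],
  [5.6,0.8,-0.5],
  [0,0,0],
], yaw=[-6,-6,-6,-6,-6,-6,-5,0])

```text
t: 33.65
ee_pos: [600.8, 155.4, 43.2]
orientation: [2.137, 2.3, -0.004]
ft_force: [0.8, -11.5, 2.4]
width: 14.0
grasp_force: 30.0
```

>>> play_rows([
  [0,0,0],
  [0,0,0],
  [0,0,0],
  [0,0,0],
  [0,0,30],
  [0,0,35],
  [0,0,35],
  [0,0,25],
], yaw=[0,0,0,0,0,0,0,0], gripper=0.6)

```text
t: 34.32
ee_pos: [601.1, 158.5, 171.2]
orientation: [2.133, 2.305, 0.004]
ft_force: [0.3, 0.4, -0.5]
width: 35.3
grasp_force: 0.0
```

```bash
python3 look.py | head -6;  python3 - <<'E'
from h import *
im=shot('wrist'); P=cloud(im); x,y,z=P[...,0],P[...,1],P[...,2]
m=(z>95)&(z<118)&(abs(x-601)<25)&(y>118)&(y<200); q=P[m]; 
for y0 in range(120,178,6):
    s=q[abs(q[:,1]-y0)<2]; s=s[s[:,2]>104]; print(y0,s[:,0].min().round(1),s[:,0].max().round(1),np.median(s[:,2]).round(1))
E
```

```text
psi 94.5 [603.9 159.2 175.9]
handle
c [608.6 116.3] sz [119.5  41.3] ang 85.29 z 110.0 n 2854 px [254. 235.]
spine top
ring/seat
c [634.2  28. ] sz [ 9.2 27. ] ang 49.39 z 35.5 n 190 px [272. 280.]
120 597.6 610.8 110.0
126 597.2 610.3 110.1
132 595.8 609.9 109.9
138 595.5 609.4 109.9
144 595.0 608.9 110.0
150 594.7 608.4 110.0
156 594.2 607.9 109.8
162 593.9 607.5 110.2
168 593.4 607.0 110.0
174 593.0 605.5 109.4
```

The handle is fully locked: bar at 94.96° and top at z=110. Now the dial.

>>> play_rows([
  [2.8,-30,0],
  [2.8,-38,0],
  [2.8,-40,0],
  [2.8,-40,0],
  [2.8,-40,0],
  [2.8,-40,0],
  [2.8,-40,0],
  [2.8,-32,0],
], yaw=[-3.7,-3.7,-3.7,-3.7,-3.7,-3.7,-3.7,-3.7], gripper=0.5)

```text
t: 35.08
ee_pos: [621.9, -144.5, 167.0]
orientation: [-2.655, -1.678, 0.002]
ft_force: [0.4, 0.3, 0.3]
width: 44.1
grasp_force: 0.0
```

>>> play_rows([
  [0,0,-20],
  [0,0,-20],
  [0,0,0],
  [0,0,0],
], yaw=[0,0,0,0])

```text
t: 35.42
ee_pos: [621.2, -141.6, 126.3]
orientation: [-2.65, -1.682, 0.004]
ft_force: [0.7, 0.2, 0.4]
width: 44.1
grasp_force: 0.0
```

Run:
```python
from h import *
im=shot('wrist'); P=cloud(im); x,y,z=P[...,0],P[...,1],P[...,2]
T=tcpT();print('psi',np.degrees(np.arctan2(T[1,0],T[0,0])).round(1), T[:3,3].round(1))
print('dial');rects(P,(z>66)&(z<78)&(abs(x-626)<40)&(abs(y+141)<40),50)
print('disc');rects(P,(z>36)&(z<78)&(abs(x-626)<40)&(abs(y+141)<40),50)
```

```text
psi 64.9 [ 622.3 -141.7  127.6]
dial
c [ 627.5 -141.8] sz [50.1 13.7] ang 64.79 z 72.0 n 915 px [262. 187.]
disc
c [ 627.8 -141.8] sz [53.7 54.4] ang 62.07 z 42.7 n 2757 px [261. 181.]
```

>>> play_rows([
  [4.5,0,0],
  [0,0,-30],
  [0,0,-30],
  [0,0,-25],
  [0,0,-20],
  [0,0,-12],
  [0,0,0],
  [0,0,0],
], yaw=[0,0,0,0,0,0,0,0])

```text
t: 36.13
ee_pos: [627.9, -141.9, 11.7]
orientation: [2.651, 1.684, 0.001]
ft_force: [-0.0, -0.0, 0.1]
width: 44.1
grasp_force: 0.0
```

>>> play_rows([
  [0,0,0],
  [0,0,0],
  [0,0,0],
  [0,0,0],
  [0,0,0],
], yaw=[0,0,0,0,0], gripper=1)

```text
t: 36.55
ee_pos: [627.1, -142.0, 11.8]
orientation: [-2.652, -1.684, -0.0]
ft_force: [-12.4, 6.9, 12.1]
width: 14.3
grasp_force: 6.7
```

>>> play_rows([
  [0,0,0],
  [0,0,0],
  [0,0,0],
  [0,0,0],
  [0,0,0],
  [0,0,0],
  [0,0,0],
  [0,0,0],
], yaw=[0,-6,-6,-6,-6,-6,0,0])

```text
t: 37.22
ee_pos: [627.4, -142.4, 11.8]
orientation: [2.996, 0.945, 0.001]
ft_force: [-2.8, -0.4, 6.5]
width: 13.9
grasp_force: 30.0
```

>>> play_rows([
  [0,0,0],
  [0,0,0],
  [0,0,0],
  [0,0,0],
  [0,0,0],
  [0,0,0],
  [0,0,0],
], yaw=[-6,-6,-6,-6,-6,0,0])

```text
t: 37.8
ee_pos: [627.6, -143.0, 11.8]
orientation: [3.137, 0.14, 0.002]
ft_force: [-2.1, -3.3, 5.1]
width: 13.8
grasp_force: 30.0
```

Run:
```python
from h import *
T=tcpT();print('psi',np.degrees(np.arctan2(T[1,0],T[0,0])).round(1), T[:3,3].round(1)); o=ctrl.get_obs(); print(o['qpos'],o['ft_force'],o['width'])
im=shot('top'); P=cloud(im); x,y,z=P[...,0],P[...,1],P[...,2]
```

```text
psi 5.1 [ 627.6 -143.    11.8]
[-2.42042834e-01  6.68404944e-01  1.67231175e+00 -1.11846471e-03
  7.99597457e-01  1.24043760e+00] [-2.05614693 -3.26014933  5.07285357] 13.800764153349318
```

>>> play_rows([
  [0,0,0],
  [0,0,0],
  [0,0,0],
  [0,0,0],
  [0,0,0],
  [0,0,0],
  [0,0,0],
], yaw=[-6,-6,-6,-6,-6,0,0])

```text
t: 38.43
ee_pos: [627.5, -143.7, 11.8]
orientation: [3.066, -0.677, 0.002]
ft_force: [-2.2, -6.0, 5.1]
width: 13.8
grasp_force: 30.0
```

>>> play_rows([
  [0,0,0],
  [0,0,0],
  [0,0,0],
  [0,0,0],
  [0,0,0],
  [0,0,0],
  [0,0,0],
], yaw=[-6,-6,-6,-6,-6,0,0])

```text
t: 39.02
ee_pos: [627.1, -144.1, 11.8]
orientation: [2.786, -1.447, 0.002]
ft_force: [-3.6, -8.3, 6.4]
width: 13.7
grasp_force: 30.0
```

>>> play_rows([
  [0,0,0],
  [0,0,0],
  [0,0,0],
  [0,0,0],
  [0,0,0],
  [0,0,30],
  [0,0,35],
  [0,0,35],
], yaw=[0,0,0,0,0,0,0,0], gripper=0.5)

```text
t: 39.68
ee_pos: [626.3, -141.6, 111.1]
orientation: [2.785, -1.453, -0.004]
ft_force: [0.6, 0.1, 0.8]
width: 44.0
grasp_force: 0.0
```

>>> play_rows([
  [0,0,35],
  [-30,-20,35],
  [-35,-25,0],
  [-35,-25,0],
  [-35,-25,0],
  [-35,-25,0],
  [-35,-25,0],
  [0,0,0],
], yaw=[0,7,7,7,7,7,7,7])

```text
t: 40.35
ee_pos: [431.9, -279.3, 174.9]
orientation: [3.136, -0.187, -0.004]
ft_force: [1.1, 0.3, -0.2]
width: 44.1
grasp_force: 0.0
```

Run:
```python
from h import *
T=tcpT();print('psi',np.degrees(np.arctan2(T[1,0],T[0,0])).round(1), T[:3,3].round(1))
C=[]
for n,c in (('top',(180,100,420,280)),('side',(180,130,370,270))):
    im=shot(n); P=cloud(im); x,y,z=P[...,0],P[...,1],P[...,2]
    print('dial');rects(P,(z>62)&(z<78)&(abs(x-626)<40)&(abs(y+141)<40),30)
    print('high');rects(P,(z>92)&(z<125)&(x>560)&(x<720)&(y>-30)&(y<200),20)
    a,b,e,d=c; C.append(cv2.resize(im['pixels'][b:d,a:e],(400,300),interpolation=cv2.INTER_CUBIC))
cv2.imwrite('pics/fin.png',np.hstack(C)[...,::-1])
```

```text
psi -6.8 [ 431.9 -279.3  174.9]
dial
c [ 627.1 -142.6] sz [13.9 51.9] ang 35.79 z 72.0 n 97 px [309. 152.]
high
c [606.9  82.5] sz [ 40.6 185.4] ang 4.0 z 106.8 n 612 px [229. 158.]
dial
c [ 625.1 -141.4] sz [13.4 55.3] ang 37.3 z 70.6 n 46 px [257. 161.]
high
c [605.2  83.2] sz [ 42.4 189.8] ang 6.91 z 102.5 n 454 px [213. 187.]
```

View pics/fin.png

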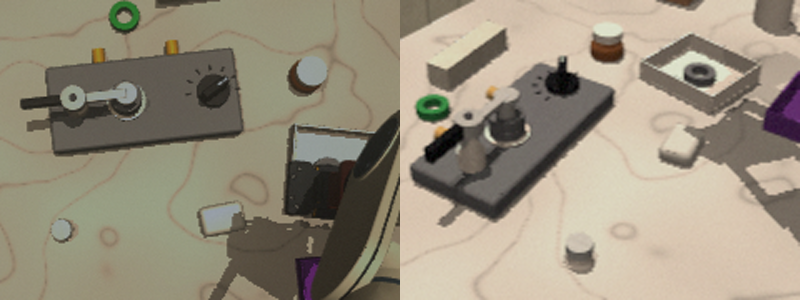

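The handle is locked, two rings are on the spine, the worn ring is in the white tray, and the pointer at (225,80) is at -55°, the sixth mark. Handing in.

```bash
python3 -c "
from workcell import ticket; print(ticket.close_job())"
```

```text
the job is handed in; nothing more can be done
None
```

I handed the job in: the worn ring is in the white tray, both new rings I found are on the spine, the handle is locked in its low notch, and the selector is on the sixth mark; no third ring was visible in any camera view, and the hand-in gave no verdict.

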